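Tip the standing recipe book onto its place mat

ROBOT

A 6-joint arm with a two-finger parallel gripper is mounted at the origin on the work surface; the furniture and walls round the work are solid. World frame = base frame: x ahead of the robot, y to its left, z up, the work surface at z = 0. Lengths are in m, angles in degrees, forces in N, time in s.
With the tool pointing down it reaches from about 0.3 to 0.875 m from the base axis. Payload 6.4 kg.
Tool frame: the origin (TCP) lies on the centre line of the jaws, within the pads' length; the fingertips stand 17 mm ahead of it and the grasp point (between the pads) lies 2 mm behind it; z points along the fingers, y is the line along which they close (so a half turn about z gives the same grasp; the last joint's range is limited). The gripper opens to 85 mm and grips with 20 to 120 N. Pads are 22 mm wide; open, the fingers measure 114 mm over their backs; the gripper's body (76 mm by 85 mm) begins 54 mm behind the grasp point. The pads swing forward as they close: fully open they stand 13 mm farther back than shut.
Start: joints at [-87.852, 10.359, 92.074, -0, 77.567, -11.82], TCP at [0.139, -0.558, 0.248] pointing down, gripper open.
Joint ranges: [-171.53, 171.53], [-51.25, 118.39], [17.06, 147.69], [-65.23, 245.23], [0, 150.52], [-178.68, 178.68]. Speed limits (degrees/s): [147.25, 147.25, 172.46, 180, 180, 180].

INTERFACE

Orientations are given as a 3x3 rotation matrix whose columns are the frame's x, y, z axes.
In Python, from bench import env gives the robot as it stands. The module is installed in compiled form; this text tells all that it offers. Calls block until the motion is done:
- env.goto(position, orientation): joint-space move of the TCP to a pose.
- env.servo_line(position, ori=None, speed=0.15, max_force=None): straight line of the TCP; ori=None keeps the orientation; speed is the mean speed in m/s. With max_force (N) it stops when the force on the tool has changed by that much, and returns True; else False.
- env.movej(angles): joint-space move.
- env.gripper_open() and env.close(): open the fingers fully, or close them until they stop; the grip force is fixed at half the most.
- env.dwell(seconds).
- env.solve_ik(position, orientation): joint angles nearest the present ones, or None.
- env.observe(): the state.
- env.capture(name): name is "scene" or "top" or "wrist"; returns the picture (400x640x3 uint8, blue, green, red); there is no depth.
- env.calibration(name): a dict with "fx", "fy", "cx", "cy" (pixels), "R" (3x3) and "t" (3): a world point X has camera coordinates R X + t. Camera axes: x right, y down, z forward; pixel columns grow to the right and rows downward; lengths in m; the calibration is good to about 2 mm. A picture is of the moment at which its call begins: read the wrist's pose just before it. calibration takes no time and is no camera call; for the wrist camera it gives the pose at the moment of the call.
A pose or a line that the arm cannot do raises env.MotionError and nothing moves.
- env.hand_in(): hands the job in; it is judged then, once.
The state is a dict: "time_s": time; "q": joint angles; "joint_velocities": joint speeds; "joint_torque": joint torques, N m; "tcp_pos": TCP position; "eef_rot": TCP orientation; "force": force on the tool from outside, world axes, zero at the start; "ft_torque": the same for the moment, N m; "grip_width": opening from 0.0 (shut) to 1.0 (fully open); "grip_force": force on a finger pad.
Only numpy, scipy, OpenCV 4.12 (cv2) and the standard library are available. Lean on these libraries where they do the work, as an engineer would, in place of code of your own. Each camera call takes 0.05 s, during which the arm holds its last target. There are 200 camera calls.

TASK

The recipe book is standing on its lower edge at one end of the blue place mat. Tip it over with a push near its top so that it lies flat on the mat, front cover (round pie picture) up, and, if it has not landed so, nudge it until the whole book is inside the white border line. Push gently with the fingers only, never gripping or lifting the book, and leave everything else on the table where it stands.

Things in the scene. Friction and masses are not known exactly. Their poses are not given: they have to be found in the camera images.
- book: Closed paperback, rigid, 28 thick x 105 wide x 148 mm tall, about 0.26 kg, starts standing on its lower edge, back cover towards the mat. Orange-red front cover with a round pie picture, darker back cover. Origin: centre of its lower edge face (underside while standing). Axes: +x out of the front cover, -y out of the spine, +z lower to upper edge. Front cover up: +x points up.
- book_center (a point): Centre of the book's volume (74 mm along +z from its origin); 74 mm above the table when standing, 14 mm when lying flat
- mat: Dark blue place mat, 210 x 166 mm, under 1 mm thick, stuck down, no edge to catch on. Printed on it is a white border line 6 mm wide; inside the line is 184 mm (mat x) by 140 mm (mat y). Origin: mat's centre on the table. Axes: +x along its length towards the end where the book stands (roughly square to it), y across, z up. Place and heading vary.
- book_foot_l (a point): Corner of the book: lower edge, spine side, at mid-thickness (14 mm from either cover)
- book_foot_r (a point): Corner of the book: lower edge, page side, at mid-thickness (14 mm from either cover)
- book_head_l (a point): Corner of the book: upper edge, spine side, at mid-thickness (14 mm from either cover)
- book_head_r (a point): Corner of the book: upper edge, page side, at mid-thickness (14 mm from either cover)
- red_jar: Spice jar with a red cap, 45x45x106 mm, loose bystander, to be left alone; origin at the centre of its underside
- green_jar: Spice jar with a green label and whitish cap, 47x47x98 mm, loose bystander, to be left alone; origin at the centre of its underside
- timer: Round red and white wind-up timer, 70x69x60 mm, loose bystander, to be left alone; origin at the centre of its underside
- mug: Dark green enamel mug, 88x112x80 mm, loose bystander, to be left alone; origin at the centre of its underside

How it is judged (in metres and radians):
At the end, for the whole second after the job is handed in: The book lies flat at rest (within 0.08 rad of level) with its front cover up, its centre under 20 mm above the table, and all four corners inside the mat's white border (no corner more than about 3 mm onto the 6 mm line: within 95 mm of the mat's centre along its x and 73 mm along its y) (x of book_foot_l in the frame of mat between -0.095 and 0.095 m and y of book_foot_l in the frame of mat between -0.073 and 0.073 m and x of book_foot_r in the frame of mat between -0.095 and 0.095 m and y of book_foot_r in the frame of mat between -0.073 and 0.073 m and x of book_head_l in the frame of mat between -0.095 and 0.095 m and y of book_head_l in the frame of mat between -0.073 and 0.073 m and x of book_head_r in the frame of mat between -0.095 and 0.095 m and y of book_head_r in the frame of mat between -0.073 and 0.073 m and angle between book's own x axis and vertical below 0.08 rad and height (world z) of book_center below 0.02 m and linear speed of book below 0.01 m/s and angular speed of book below 0.05 rad/s); the robot touches nothing.
It fails at once if the book is lifted clear of the table (its lower edge raised more than 45 mm, or its centre above 105 mm) (height (world z) of book above 0.045 m or height (world z) of book_center above 0.105 m).
It fails at once if the book is gripped or pushed hard (fingers press on it with more than 18 N) (contact force between the fingers and book above 18 N).
It fails at once if a bystander is displaced by more than 20 mm or tipped over (distance of any of red_jar, green_jar, timer, mug from where it was at the start of the episode above 0.02 m or angle between any of red_jar, green_jar, timer, mug's own z axis and vertical above 0.3 rad).
It also fails if it takes over 58 s, if anything falls off the work surface, if the arm or the gripper's body presses on something with over 40 N, if the wrist force passes 120 N, or if a joint passes its speed limit or range.

## Working session

There is one attempt and no reset: what is moved stays moved. The work goes in short steps, each a Python script; the robot and the scene stay as the last script left them, time stands still between calls to the robot, and variables do not carry over. Pictures are saved under pics/ and viewed, at most 10 in all, crops included, and the job is handed in when it is done.

```bash
mkdir -p pics; python3 - <<'E'
from bench import env
import cv2,numpy as np
for n in("scene","top"):
    cv2.imwrite(f"pics/{n}0.png",env.capture(n)); c=env.calibration(n)
    print(n,c["fx"],c["cx"],c["cy"],np.round(-c["R"].T@c["t"],3),np.round(c["R"],3).tolist())
print(env.observe()["time_s"],np.round(env.observe()["eef_rot"],2).tolist())
E
```

```text
scene 433.4471738306226 315.5446153353873 199.99838895953508 [-0.019  0.535  0.796] [[-0.893, -0.449, -0.022], [-0.259, 0.554, -0.791], [0.368, -0.701, -0.611]]
top 389.6170359867199 325.06971362128337 197.28793143657785 [ 0.238 -0.219  1.271] [[-0.019, -0.999, 0.031], [-0.989, 0.014, -0.15], [0.15, -0.033, -0.988]]
0.1 [[0.97, 0.24, -0.0], [0.24, -0.97, 0.0], [0.0, -0.0, -1.0]]
```

View pics/scene0.png

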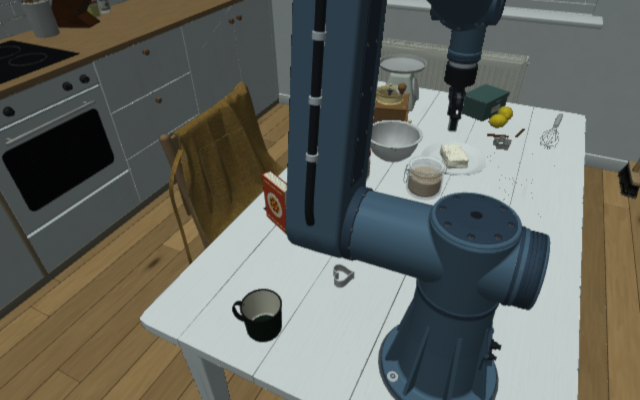

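View pics/top0.png

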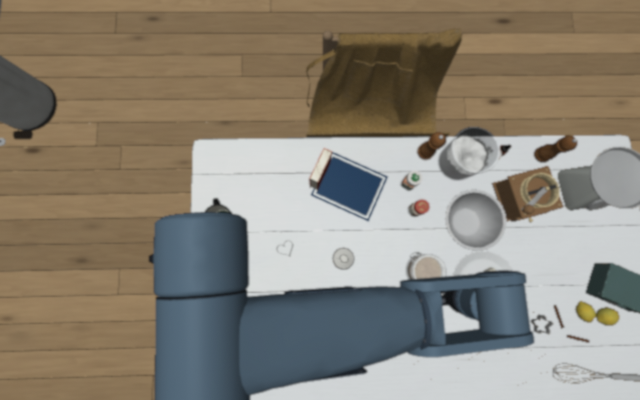

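Top view: the mat is around (350,185) and the book stands at its left end near (320,168). The jars are at (411,181) and (420,208), the timer at (343,258), and the mug is partly hidden near (218,205). In the scene view the orange front cover faces away from the mat.

```bash
cat > h.py <<'E'
import cv2,numpy as np
from bench import env
def ray(c,u,v,z):
    o=-c["R"].T@c["t"]; d=c["R"].T@np.array([(u-c["cx"])/c["fx"],(v-c["cy"])/c["fy"],1])
    return o+d*(z-o[2])/d[2]
def proj(c,X):
    p=c["R"]@np.asarray(X,float)+c["t"]; return np.array([c["fx"]*p[0]/p[2]+c["cx"],c["fy"]*p[1]/p[2]+c["cy"]])
def matmask(im):
    h=cv2.cvtColor(im,cv2.COLOR_BGR2HSV)
    m=cv2.inRange(h,(100,110,30),(125,255,140)); return m
def biggest(m):
    cs,_=cv2.findContours(m,cv2.RETR_EXTERNAL,cv2.CHAIN_APPROX_NONE); return max(cs,key=cv2.contourArea)
E
python3 - <<'E'
from h import *
im=cv2.imread("pics/top0.png"); c=env.calibration("top")
m=matmask(im); m[:, :290]=0; m[:,400:]=0; m[230:]=0
k=biggest(m); r=cv2.minAreaRect(k); print(r)
for p in cv2.boxPoints(r): print(p.round(1),ray(c,*p,0).round(4))
for n,uv,z in(("red",(420,208),.106),("green",(412,180),.098),("timer",(343,258),.06)): print(n,ray(c,*uv,z).round(3))
a=cv2.resize(im[130:230,280:440],None,fx=5,fy=5,interpolation=cv2.INTER_CUBIC)
cv2.imwrite("pics/topc.png",a)
E
```

```text
((348.7318420410156, 185.42929077148438), (52.389888763427734, 37.662357330322266), 24.22774314880371)
[317.1 191.9] [ 0.449  -0.2353  0.    ]
[332.6 157.5] [ 0.5651 -0.289   0.    ]
[380.3 179. ] [ 0.4895 -0.4472  0.    ]
[364.9 213.4] [ 0.3751 -0.3914  0.    ]
red [ 0.377 -0.545  0.106]
green [ 0.466 -0.528  0.098]
timer [ 0.232 -0.311  0.06 ]
```

View pics/topc.png

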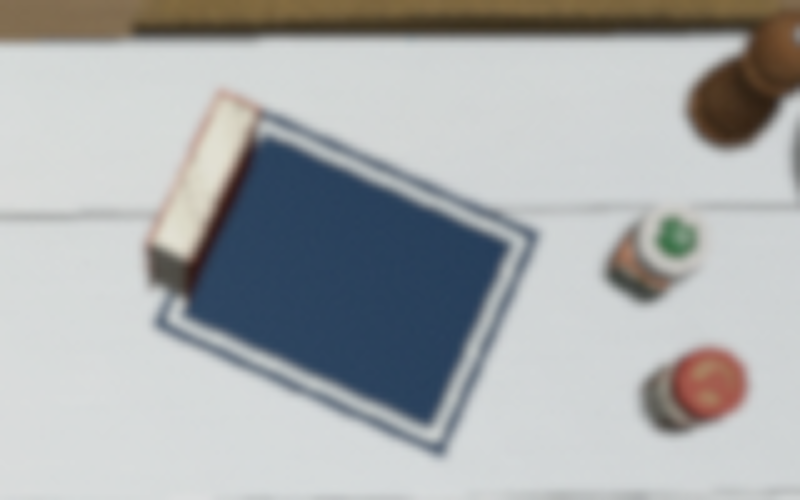

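The crop shows the mat's outer corners at about (157,322), (440,453) and (540,232), and the book's cream top face with corners at (220,90), (260,108), (187,262) and (147,245).

```bash
python3 - <<'E'
from h import *
c=env.calibration("top")
f=lambda x,y,z: ray(c,280+(x+.5)/5-.5,130+(y+.5)/5-.5,z)
A,B,C=[f(*p,0) for p in((157,322),(440,453),(540,232))]
print("outer",A.round(3),B.round(3),C.round(3),np.linalg.norm(A-B),np.linalg.norm(B-C))
ctr=(A+C)/2; ex=(A-B)/np.linalg.norm(A-B); 
ey=np.cross([0,0,1],ex)
print("ctr",ctr.round(4),"ex",ex.round(3),"ey",ey.round(3))
P=[f(*p,.148) for p in((220,90),(260,108),(187,262),(147,245))]
for p in P: print("top",p.round(3),"mat",round(ex@(p-ctr),4),round(ey@(p-ctr),4))
for p in [(157,290),(187,297)]: q=f(*p,0); print("foot",q.round(3),ex@(q-ctr),ey@(q-ctr))
E
```

```text
outer [ 0.442 -0.215  0.   ] [ 0.352 -0.4    0.   ] [ 0.499 -0.472  0.   ] 0.20521791974238854 0.1640144507906848
ctr [ 0.4708 -0.3435  0.    ] ex [0.437 0.899 0.   ] ey [-0.899  0.437  0.   ]
top [ 0.558 -0.255  0.148] mat 0.1177 -0.0392
top [ 0.546 -0.278  0.148] mat 0.0916 -0.0394
top [ 0.454 -0.233  0.148] mat 0.0914 0.0635
top [ 0.464 -0.21   0.148] mat 0.117 0.0643
foot [ 0.464 -0.215  0.   ] 0.11213082957647934 0.0625798012259172
foot [ 0.459 -0.235  0.   ] 0.0921609841525111 0.05840055313551408
```

```bash
cat >> h.py <<'E'
ctr=np.array([.4708,-.3435,0]); ex=np.array([.437,.899,0]); ex/=np.linalg.norm(ex); ey=np.array([-ex[1],ex[0],0])
def W(x,y,z): return ctr+ex*x+ey*y+[0,0,z]
Z=np.array([0,0,-1.]); R=np.c_[ex,np.cross(Z,ex),Z]
Q0=[-87.852,10.359,92.074,0,77.567,-11.82]
E
python3 - <<'E'
from h import *
c=env.calibration("wrist")
env.close()
env.goto(W(.17,.012,.27),R)
env.servo_line(W(.165,.012,.139),speed=.15)
print(env.observe()["q"],env.observe()["force"],env.observe()["grip_width"])
print(env.servo_line(W(.085,.012,.139),speed=.035,max_force=5), env.observe()["tcp_pos"],env.observe()["force"])
env.dwell(1)
cv2.imwrite("pics/w1.png",env.capture("wrist"))
cv2.imwrite("pics/t1.png",env.capture("top"))
print(env.observe()["time_s"])
E
```

```text
[-3.16764554e+01  1.60425811e+01  9.86531738e+01 -1.88870297e-03
  6.52038347e+01 -5.74236732e+00] [-0.37493058 -0.41828159 -0.09580553] -0.003825557985518778
False [ 0.49721934 -0.26169368  0.13899287] [ 0.8027473   0.04377887 -0.28821851]
7.3917
```

View pics/w1.png

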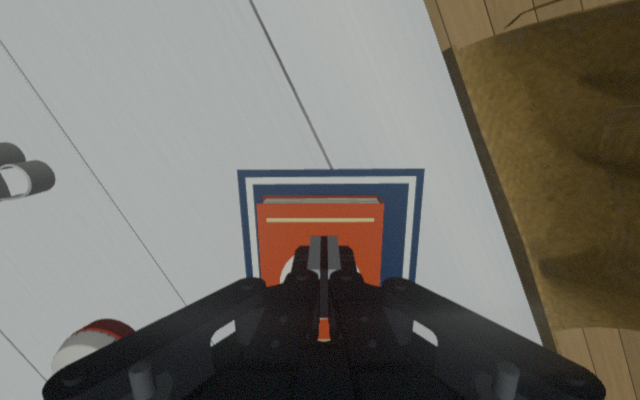

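The book has fallen flat with its front cover up. Its near edge (row ~198) is inside the white line (row ~182). Next I'll back off and measure it.

```bash
python3 - <<'E'
from h import *
env.servo_line(W(.085,.012,.27),speed=.2)
env.movej(Q0)
im=env.capture("top"); cv2.imwrite("pics/t2.png",im); c=env.calibration("top")
h=cv2.cvtColor(im,cv2.COLOR_BGR2HSV)
m=cv2.inRange(h,(0,120,60),(14,255,255)); m[:,:290]=0; m[:,400:]=0; m[230:]=0;m[:140]=0
m=cv2.morphologyEx(m,cv2.MORPH_CLOSE,np.ones((9,9)))
r=cv2.minAreaRect(biggest(m)); print(r)
for p in cv2.boxPoints(r):
    q=ray(c,*p,.028); print(q.round(3),"mat",round(ex@(q-ctr),4),round(ey@(q-ctr),4))
print(env.observe()["time_s"])
cv2.imwrite("pics/t2c.png",cv2.resize(im[130:230,280:440],None,fx=5,fy=5,interpolation=cv2.INTER_CUBIC))
E
```

```text
((346.3767395019531, 186.1712188720703), (45.35280227661133, 32.4421501159668), 24.443954467773438)
[ 0.445 -0.241  0.028] mat 0.0809 0.0678
[ 0.543 -0.287  0.028] mat 0.0825 -0.0398
[ 0.478 -0.42   0.028] mat -0.0657 -0.0403
[ 0.382 -0.373  0.028] mat -0.0654 0.0669
9.95
```

View pics/t2c.png

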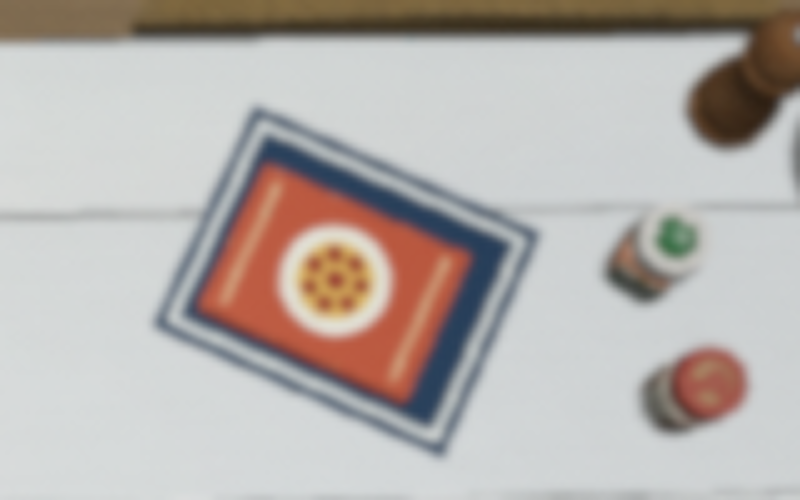

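The picture shows the book flat with the pie picture up, and blue mat visible all round it inside the white line. Its mat-frame extents are x −0.066..0.082 (limit ±0.095) and y −0.040..0.067 (limit ±0.073). That leaves at least 6 mm of margin, so it needs no nudge. The jars haven't moved.

```bash
python3 -c "
from bench import env
print(env.hand_in())"
```

```text
the job is handed in; nothing more can be done
None
```

I tipped the book over with one gentle push and handed the job in: by the top camera it lies flat, front cover up, inside the white border with about 6 mm to spare at the tightest edge; `env.hand_in()` gave no verdict.

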